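# Charge the mill jar with grinding balls and close it

### The job

Pick up the carrying tray by its bridge handle and tip all six grinding balls over its end into the open mill jar without spilling any. Set the empty tray back upright on the free bench, then put the lid on the jar gently so that it sits fully seated and level. Leave the jar where it stands and do not disturb the beaker, carton, wash bottle or stirrer.

Things in the scene. Friction and masses are not known exactly. Their poses are not given: they have to be found in the camera images.
- tray: Sheet-steel tray, 154 mm long (its x), 80 mm wide (its y), 0.25 kg, alike at both ends. Floor 3 mm thick, 90 x 66 mm inside, flat; side walls 34 mm high; no end walls: each end of the floor turns up as a 28 degree ramp to an open pouring lip. Origin: centre of the underside, z up. Starts with its length within 30 degrees of world y.
- tray_lip (a point): Middle of the edge of the pouring lip at the tray's +x end, 77 mm from the centre and 20 mm above the underside; the other end is alike at -77 mm. The ramp is 32 mm long in plan. Balls roll freely; they pass the lip only when the tray is tipped lengthwise well past 28 degrees (45 to 48 empties it). Tipped slowly, they gather at the ramp, then trickle over.
- tray_bar (a point): Centre of the bridge handle: a flat bar across the middle of the tray, along tray y, 80 mm long, 10 mm thick (tray x), 22 mm tall; its centre is 81 mm above the underside, its top 92 mm. Free space below it down to the balls (tops at 23 mm). Same axes as the tray. Gripped across the 10 mm thickness.
- jar: Open round metal mill jar, outer diameter 120 mm, height 80 mm, wall 9 mm, mouth 102 mm across, inner floor 8 mm above the underside, 1.6 kg, stands loose on the bench. Origin: centre of the underside, z up.
- lid: Round metal lid lying on the bench right way up, 0.28 kg. A spigot below, 90 mm across and 6 mm deep, drops into the jar's mouth; the disc above it, 116 mm across and 6 mm thick, rests on the rim; the knob on top is a cylinder 22 mm across, from 12 to 46 mm above the origin. Origin: centre of the spigot's underside. Seated: 74 mm above the jar's origin.
- ball0: White ceramic grinding ball, 20 mm diameter, 17 g, one of six alike lying loose in the tray. Origin: its centre.
- ball1: White ceramic grinding ball, 20 mm diameter, 17 g, one of six alike lying loose in the tray. Origin: its centre.
- ball2: White ceramic grinding ball, 20 mm diameter, 17 g, one of six alike lying loose in the tray. Origin: its centre.
- ball3: White ceramic grinding ball, 20 mm diameter, 17 g, one of six alike lying loose in the tray. Origin: its centre.
- ball4: White ceramic grinding ball, 20 mm diameter, 17 g, one of six alike lying loose in the tray. Origin: its centre.
- ball5: White ceramic grinding ball, 20 mm diameter, 17 g, one of six alike lying loose in the tray. Origin: its centre.
- beaker: Bystander: empty glass beaker, 72 mm across, 85 mm high, beyond the work. Origin: centre of the underside.
- carton: Bystander: upright white carton with a green band, 70 x 70 x 170 mm, to the robot's right. Origin: centre of the underside.
- wash_bottle: Bystander: white bottle with blue cap, 70 mm diameter, 180 mm high, to the robot's left. Origin: centre of the underside.
- stirrer: Bystander: dark blue magnetic stirrer with a white round plate, fixed to the bench, 250 x 160 x 92 mm (x, y, z), to the robot's right, its length (own x) about along world y. Origin: centre of the underside.
Things that resemble listed ones, but are neither listed nor needed, are in the scene too. What is shaped like the tray but purple is not meant.

How it is judged (in metres and radians):
On the way, in this order (a step that is already met when the one before it is completed fails the run):
1. the tray is carried to the jar and held tipped beside or over its mouth, more than 20 degrees (horizontal distance between tray and jar below 0.17 m and height (world z) of tray above 0.04 m and angle between tray's own z axis and vertical above 0.35 rad).
2. all six balls are in the jar (horizontal distance between each of ball0, ball1, ball2, ball3, ball4, ball5 and jar below 0.05 m and z of each of ball0, ball1, ball2, ball3, ball4, ball5 in the frame of jar below 0.07 m), for 0.2 s.
3. the tray is set down upright on the bench and let go, the balls still in the jar (all of step 2 and height (world z) of tray between -0.004 and 0.006 m and angle between tray's own z axis and vertical below 0.06 rad and contact force between the fingers and tray below 0.1 N), for 0.2 s.
At the end, for the whole second after the job is handed in: All six balls inside the jar; lid seated on the rim (origin 71.5-76.5 mm above the jar's, 9 mm of its axis, 2.3 degrees of level), released, still; tray level on the bench (3.4 degrees, 6 mm), released, still; jar upright within 40 mm of its start (all of step 3 and z of lid in the frame of jar between 0.0715 and 0.0765 m and horizontal distance between lid and jar below 0.009 m and angle between the z axis of lid and the z axis of jar, either way round below 0.04 rad and angle between lid's own z axis and vertical below 0.06 rad and contact force between the fingers and lid below 0.1 N and linear speed of each of lid, tray below 0.02 m/s and angle between jar's own z axis and vertical below 0.04 rad and distance of jar from where it was at the start of the episode below 0.04 m); the robot touches nothing.
It fails at once if the jar is pushed more than 40 mm or tipped over 10 degrees (distance of jar from where it was at the start of the episode above 0.04 m or angle between jar's own z axis and vertical above 0.175 rad).
It fails at once if the lid is dropped or rammed onto the jar (over 60 N) (contact force between lid and jar above 60 N).
It fails at once if the beaker, carton or wash bottle is moved more than 30 mm or tipped (distance of any of beaker, carton, wash_bottle from where it was at the start of the episode above 0.03 m or angle between any of beaker, carton, wash_bottle's own z axis and vertical above 0.2 rad).
It fails at once if the stirrer is struck (over 5 N) (contact force between any of the arm, the fingers, tray, lid and stirrer above 5 N).
It also fails if it takes over 72 s, if anything falls off the work surface, if the arm or the gripper's body presses on something with over 40 N, if the wrist force passes 120 N, or if a joint passes its speed limit or range.

### The arm

A 7-joint arm with a two-finger parallel gripper is mounted at the origin on the work surface. World frame = base frame: x ahead of the robot, y to its left, z up, the work surface at z = 0. Lengths are in m, angles in degrees, forces in N, time in s.
With the tool pointing down it reaches from about 0.425 to 0.875 m from the base axis. Payload 4.7 kg.
Tool frame: the origin (TCP) lies midway between the tips of the shut fingers; the grasp point (between the pads) lies 19 mm behind it (env.grip_point_offset is the distance from the TCP to the grasp point, in m); z points along the fingers, y is the line along which they close (so a half turn about z gives the same grasp; the last joint's range is limited). The gripper opens to 87 mm and grips with 3 to 60 N. Pads are 19 mm wide; open, the fingers measure 117 mm over their backs; the gripper's body (75 mm by 190 mm) begins 51 mm behind the grasp point.
Start: joints at [70.136, 18.392, -4.016, 83.108, 1.295, 78.541, -3.26], TCP at [0.229, -0.608, 0.189] pointing down, gripper open.
Joint ranges: [-163.93, 163.93], [-17.29, 119.83], [-79.2, 71.16], [3.27, 140.29], [-89.18, 269.18], [5.43, 117.66], [-154.24, 154.24]. Speed limits (degrees/s): [147.25, 147.25, 180, 180, 180, 180, 180].

### API

Orientations are given as [roll, pitch, yaw] about the fixed x, y, z axes, in that order (R = Rz(yaw) Ry(pitch) Rx(roll)).
In Python, from cell import env gives the robot as it stands.
- The arm moves only by the shell command python3 -m jog 'ROWS' [FORCE]. ROWS is JSON, a list of rows, each a list of 7 numbers: the shift along the tool's x, y, z in m, then the turn, a rotation vector about the tool's x, y, z in rad, then the finger opening in m, from 0 to 0.087. A call has 1 to 12 rows; each row shifts and turns the commanded pose from where the row before left it, along the tool's axes as they then stand; what a row does not reach is not made up. A row lasts 1/12 s, in which the tool goes at most 41.7 mm and 7.16 degrees, less where a joint would pass 70% of its speed; a pose out of reach is approached as far as the arm can. A call is refused whole if a number of a shift passes 0.0417 or a number of a turn 0.125, either way. A call with a gripper value outside its range is refused whole. The fingers move at their own pace and stop on an object; FORCE is the grip in N (left out, the last holds). Time passes only in rows, so rows that do not move let the fingers close. It gives the time, the measured TCP pose, the force, the opening and the grip force at its end, in the units of the state.
- env.get_obs(): the state, without advancing time (a new reading comes with each control period).
- env.read_camera(name): name is "side" or "top"; returns the picture (420x560x3 uint8, blue, green, red); there is no depth.
- env.get_calibration(name): a dict with "fov_y" (degrees; the focal length in pixels is half the picture's height over the tangent of half this angle, whatever the lens; pixels are square), "cx", "cy" (the principal point, pixels), "k1" (the pictures are not rectified: a ray, as slopes to the right and down, at radius r is drawn at 1 + k1 r^2 times it, then the intrinsics apply), "pose" (4x4, takes a point from camera to world coordinates). Camera axes: x right, y up, looking along -z (the intrinsics and any distortion apply to the point x, -y, -z); pixel columns grow to the right and rows downward; lengths in m; the calibration is good to about 2 mm. A picture is of the moment at which its call begins. get_calibration takes no time and is no camera call.
- env.sign_off(): hands the job in; it is judged then, once.
The state is a dict: "time_s": time; "qpos": joint angles; "joint_velocities": joint speeds; "effort": joint torques, N m; "tool_pos": TCP position; "tool_rot": TCP orientation; "force": force on the tool from outside, world axes, zero at the start; "wrist_torque": the same for the moment, N m; "grip_width": finger opening in m; "grasp_force": force on a finger pad.
Only numpy, scipy, OpenCV 4.12 (cv2) and the standard library are available. Lean on these libraries where they do the work, as an engineer would, in place of code of your own. Each camera call takes 0.05 s, during which the arm holds its last target. There are 200 camera calls.

## Working session

There is one attempt and no reset: what is moved stays moved. The work goes in short steps, Python scripts to look and compute and a shell command to move; the robot and the scene stay as the last step left them, time stands still between calls to the robot, and variables do not carry over. Pictures are saved under pics/ and viewed, at most 10 in all, crops included, and the job is handed in when it is done.

```bash
ls; mkdir -p pics
python3 - <<'E'
from cell import env
import cv2
for n in("side","top"):
    cv2.imwrite(f"pics/{n}0.png",env.read_camera(n)); c=env.get_calibration(n); print(n,c)
print(env.get_obs(), env.grip_point_offset)
E
```

```text
pics
side {'fov_y': 49.84189255919739, 'cx': 281.4737460204738, 'cy': 205.11371509369815, 'k1': -0.09195800696308518, 'pose': array([[-0.28821343,  0.57777038, -0.76361928, -0.58461893],
       [-0.95739185, -0.18908566,  0.21828298,  0.27168689],
       [-0.01827201,  0.79399496,  0.60764968,  0.97093412],
       [ 0.        ,  0.        ,  0.        ,  1.        ]])}
top {'fov_y': 44.708568543841864, 'cx': 278.69283915689397, 'cy': 216.8178523260885, 'k1': -0.18421756461800895, 'pose': array([[ 0.01600794,  0.99470645, -0.1015028 ,  0.41835562],
       [-0.99972686,  0.01765175,  0.01531724, -0.03199142],
       [ 0.01702786,  0.10122987,  0.99471733,  1.55053396],
       [ 0.        ,  0.        ,  0.        ,  1.        ]])}
{'time_s': 0.1, 'qpos': array([70.13587117, 18.4339448 , -4.01597816, 83.16739203,  1.29653585,
       78.54119154, -3.26038857]), 'joint_velocities': array([ 0.02370574, -0.14839757, -0.04014736, -0.23864724, -0.02758768,
        0.01053095,  0.05675747]), 'effort': array([ 1.92442099e-04, -4.92575204e+01, -4.05446040e-01, -3.13398027e+01,
       -6.39443309e-02,  3.95241135e-02,  7.20230173e-05]), 'tool_pos': array([ 0.22921289, -0.60765733,  0.1879854 ]), 'tool_rot': array([-1.79902791e+02,  6.82727679e-03,  2.06740593e+01]), 'force': array([-0.59680668, -0.74123626,  0.40776615]), 'wrist_torque': array([0.00376123, 0.0041651 , 0.01849581]), 'grasp_force': 0.0, 'grip_width': 0.08692090503396893} 0.0187
```

View pics/side0.png

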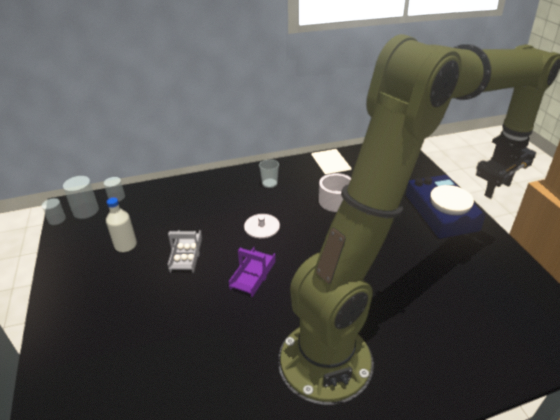

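View pics/top0.png

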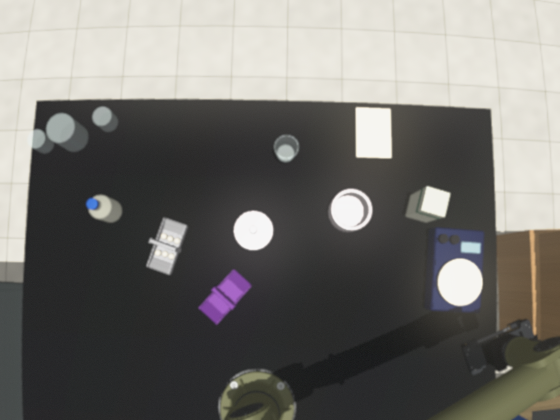

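The side view shows the tray at about (185,250), lid (262,225), jar (335,190). In the top view the tray is at (167,246), lid (253,230), jar (351,210), and the purple decoy at (225,297). I'll enlarge these for accurate pixel positions.

Run:
```python
import cv2,numpy as np
s=cv2.imread('pics/side0.png');t=cv2.imread('pics/top0.png')
def c(im,x,y,w,h,k):
    o=cv2.resize(im[y:y+h,x:x+w],None,fx=k,fy=k,interpolation=cv2.INTER_CUBIC)
    for i in range(0,w,10): cv2.putText(o,str(x+i),(i*k,8),0,.3,(0,255,255),1);cv2.line(o,(i*k,10),(i*k,14),(0,255,255),1)
    for i in range(0,h,10): cv2.putText(o,str(y+i),(0,i*k+4),0,.3,(0,255,255),1)
    return o
A=np.hstack([c(t,140,210,50,75,8),c(s,160,220,50,75,8)])
B=np.hstack([c(t,228,205,50,50,5),c(t,325,185,50,50,5),c(s,240,205,50,50,5)])
B2=c(s,310,165,50,50,5)
cv2.imwrite('pics/a.png',A);
cv2.imwrite('pics/b.png',np.vstack([B,np.hstack([B2,np.zeros((250,500,3),np.uint8)])]))
```

```text
(no output)
```

View pics/a.png

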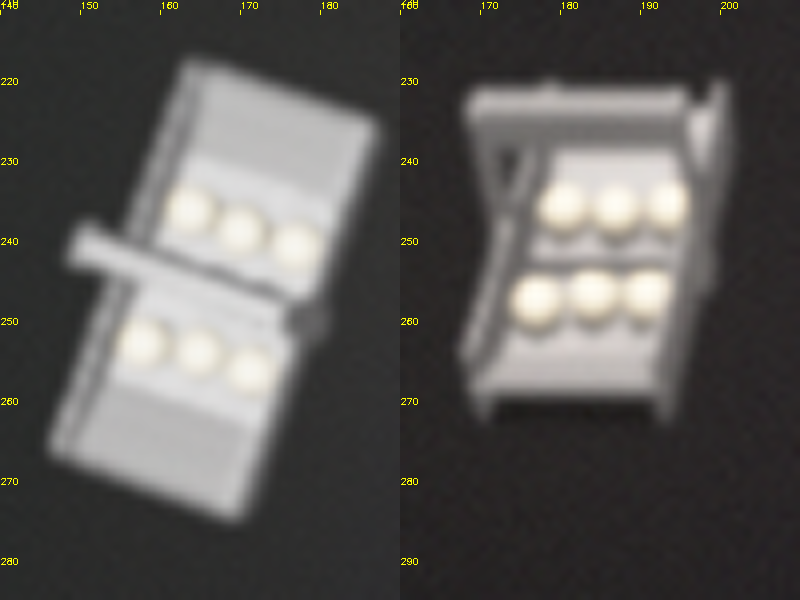

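View pics/b.png

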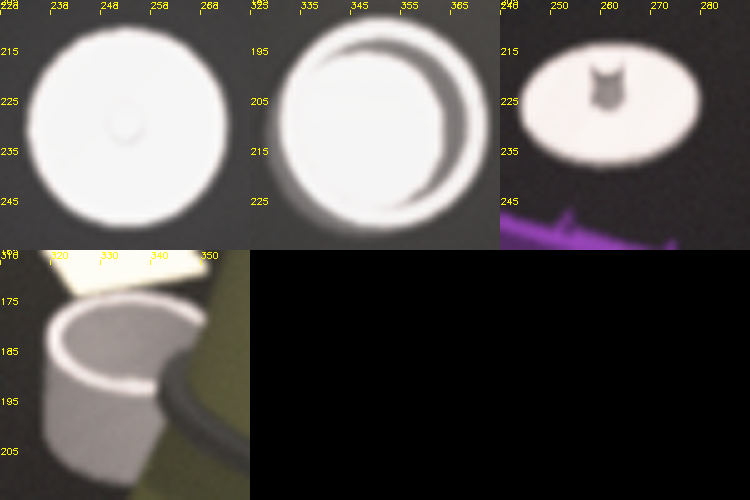

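Bar top centre: top view ≈(162.6,244.9), side ≈(182,232.3). Tray wall-top corners (top view): (163.3,217.1), (186.8,225.2), (145.8,266.5), (169.6,274.6). Lid and jar rim show as clean discs.

```bash
cat > h.py <<'E'
import numpy as np,cv2
from cell import env
F=np.diag([1.,-1,-1])
def cal(n):
    c=env.get_calibration(n); f=210/np.tan(np.radians(c['fov_y']/2))
    P=np.array(c['pose']); R=P[:3,:3]@F
    return np.array([[f,0,c['cx']],[0,f,c['cy']],[0,0,1]]),np.array([c['k1'],0,0,0.]),R,P[:3,3]
def ray(n,uv):
    K,d,R,t=cal(n); q=cv2.undistortPoints(np.array(uv,float).reshape(-1,1,2),K,d).reshape(-1,2)
    return t,np.c_[q,np.ones(len(q))]@R.T
def atz(n,uv,z):
    t,r=ray(n,uv); return t+r*((z-t[2])/r[:,2])[:,None]
def proj(n,X):
    K,d,R,t=cal(n); return cv2.projectPoints(np.array(X,float).reshape(-1,1,3),R.T,-R.T@t,K,d)[0].reshape(-1,2)
def tri(a,b):
    t1,r1=ray('top',[a]);t2,r2=ray('side',[b]);r1=r1[0]/np.linalg.norm(r1);r2=r2[0]/np.linalg.norm(r2)
    s=np.linalg.lstsq(np.c_[r1,-r2],t2-t1,rcond=None)[0]; p,q=t1+s[0]*r1,t2+s[1]*r2
    return (p+q)/2,np.linalg.norm(p-q)
E
cat > m.py <<'E'
from h import *
np.set_printoptions(precision=4,suppress=True)
t=cv2.imread('pics/top0.png');s=cv2.imread('pics/side0.png')
def blob(im,x,y,w,h,th,sat=60):
    g=im[y:y+h,x:x+w]; m=((g.min(2)>th)).astype(np.uint8)
    cs=max(cv2.findContours(m,0,cv2.CHAIN_APPROX_NONE)[0],key=cv2.contourArea)
    e=cv2.fitEllipse(cv2.convexHull(cs)) ; return np.array(e[0])+[x,y],e[1],e[2]
lt=blob(t,228,203,50,52,140);ls=blob(s,240,205,45,36,140);jt=blob(t,323,183,52,52,175)
print(lt,ls,jt)
print('lid',atz('top',[lt[0]],.012),atz('side',[ls[0]],.012),tri(lt[0],ls[0]))
print('knob',tri((252.7,229),(261.2,218.7)))
J=atz('top',[jt[0]],.08)[0];print('jar',J)
a=np.linspace(0,2*np.pi,12,endpoint=False);print(proj('side',J+np.c_[.06*np.cos(a),.06*np.sin(a),0*a]))
print('bar',tri((162.6,244.9),(182,232.3)),atz('top',[(162.6,244.9)],.092))
C=atz('top',[(163.3,217.1),(186.8,225.2),(145.8,266.5),(169.6,274.6)],.034);print('corners',C,C.mean(0))
d=C[0]+C[1]-C[2]-C[3];print('yaw',np.degrees(np.arctan2(d[1],d[0])))
B=atz('top',[(t0[0]/8+140-.44,t0[1]/8+210-.44) for t0 in((78,246),(292,320))],.092);d=B[0]-B[1];print('bar ends',B,np.degrees(np.arctan2(d[1],d[0]))-90)
print('others',atz('top',[(286,154),(101,208),(425,210),(225,297)],.0))
E
python3 m.py
```

```text
(array([252.9951, 229.9579]), (39.70870590209961, 40.061702728271484), 47.862953186035156) (array([261.5113, 225.3375]), (23.742727279663086, 35.421897888183594), 86.75267791748047) (array([350.9763, 209.2083]), (40.63703155517578, 41.440650939941406), 143.5940399169922)
lid [[0.5341 0.0213 0.012 ]] [[0.5357 0.0216 0.012 ]] (array([0.5341, 0.0216, 0.0133]), np.float64(0.0007379138066971862))
knob (array([0.5348, 0.0214, 0.0409]), np.float64(0.00033265306424077923))
jar [ 0.5945 -0.2652  0.08  ]
[[330.1624 174.1735]
 [323.0806 176.8413]
 [319.4362 181.2887]
 [320.3222 186.4146]
 [325.6956 190.8408]
 [334.193  193.2798]
 [343.4079 192.9822]
 [350.6681 190.0395]
 [353.9659 185.3472]
 [352.5552 180.251 ]
 [347.003  176.0995]
 [338.8521 173.9057]]
bar (array([0.4801, 0.2777, 0.0952]), np.float64(0.0010872098974080283)) [[0.4802 0.2779 0.092 ]]
corners [[0.5661 0.2911 0.034 ]
 [0.543  0.219  0.034 ]
 [0.4169 0.3391 0.034 ]
 [0.3947 0.2662 0.034 ]] [0.4802 0.2789 0.034 ]
yaw -17.76032254803337
bar ends [[0.4925 0.3173 0.092 ]
 [0.4676 0.2383 0.092 ]] -17.49539231964974
others [[ 0.7727 -0.0754  0.    ]
 [ 0.5943  0.4976  0.    ]
 [ 0.6061 -0.5121  0.    ]
 [ 0.3304  0.1023  0.    ]]
```

```bash
python3 -m jog '[[0,0,-0.015,0,0,-0.1125,0.087],[0,0,-0.015,0,0,-0.1125,0.087],[0,0,-0.015,0,0,-0.1125,0.087],[0,0,-0.015,0,0,-0.1125,0.087],[0,0,-0.015,0,0,-0.1125,0.087],[0,0,-0.015,0,0,-0.1125,0.087],[0,0,-0.015,0,0,-0.1125,0.087],[0,0,-0.015,0,0,-0.1125,0.087],[0,0,0,0,0,0,0.087]]'
python3 -m jog '[[0.0337,0.0129,0,0,0,0,0.087],[0.0337,0.0129,0,0,0,0,0.087],[0.0337,0.0129,0,0,0,0,0.087],[0.0337,0.0129,0,0,0,0,0.087],[0.0337,0.0129,0,0,0,0,0.087],[0.0337,0.0129,0,0,0,0,0.087],[0.0337,0.0129,0,0,0,0,0.087],[0.0337,0.0129,0,0,0,0,0.087],[0.0337,0.0129,0,0,0,0,0.087],[0.0337,0.0129,0,0,0,0,0.087],[0.0337,0.0129,0,0,0,0,0.087],[0.0337,0.0129,0,0,0,0,0.087]]'
python3 -m jog '[[0.0369,-0.0133,0,0,0,0,0.087],[0.0369,-0.0133,0,0,0,0,0.087],[0.0369,-0.0133,0,0,0,0,0.087],[0.0369,-0.0133,0,0,0,0,0.087],[0.0369,-0.0133,0,0,0,0,0.087],[0.0369,-0.0133,0,0,0,0,0.087],[0.0369,-0.0133,0,0,0,0,0.087],[0.0369,-0.0133,0,0,0,0,0.087],[0.0369,-0.0133,0,0,0,0,0.087],[0.0369,-0.0133,0,0,0,0,0.087],[0.0369,-0.0133,0,0,0,0,0.087],[0.0369,-0.0133,0,0,0,0,0.087]]'
cat > go.py <<'E'
import sys
from h import *
from scipy.spatial.transform import Rotation as R
# usage: go.py x y z roll pitch yaw : total tool-frame shift and turn to reach the target
o=env.get_obs();T=np.array(sys.argv[1:7],float);A=R.from_euler('xyz',o['tool_rot'],degrees=True);B=R.from_euler('xyz',T[3:],degrees=True)
print(o['time_s'],o['tool_pos'].round(4),o['tool_rot'].round(2),'q',o['qpos'].round(1),'F',o['force'].round(1),'g',round(o['grip_width'],4),round(o['grasp_force'],1))
print('shift',A.inv().apply(T[:3]-o['tool_pos']).round(4),'turn',(A.inv()*B).as_rotvec().round(4))
E
python3 go.py 0.480 0.278 0.20 180 0 72.3
```

```text
time_s: 0.85
tool_pos: [0.2299, -0.6092, 0.312]
tool_rot: [179.8, 0.2, 72.4]
force: [-0.1, -0.3, 0.3]
grip_width: 0.0868
grasp_force: 0.0
time_s: 1.85
tool_pos: [0.5006, -0.2686, 0.3077]
tool_rot: [-179.9, -0.0, 72.0]
force: [0.8, 0.3, 0.2]
grip_width: 0.0872
grasp_force: 0.0
time_s: 2.85
tool_pos: [0.4825, 0.2016, 0.308]
tool_rot: [180.0, 0.1, 72.0]
force: [1.0, -0.0, -0.4]
grip_width: 0.087
grasp_force: 0.0
2.85 [0.4825 0.2016 0.308 ] [1.7999e+02 6.0000e-02 7.2000e+01] q [ 24.4   4.1 -52.3  88.1   3.3  89.5 -45.8] F [ 1.  -0.  -0.4] g 0.087 0.0
shift [ 0.072 -0.026  0.108] turn [ 0.0001  0.001  -0.0052]
```

```bash
python3 -m jog '[[0.024,-0.0087,0.03,0,0,-0.005,0.06],[0.024,-0.0087,0.03,0,0,0,0.06],[0.024,-0.0087,0.03,0,0,0,0.06],[0,0,0.018,0,0,0,0.06],[0,0,0,0,0,0,0.06],[0,0,0,0,0,0,0.06]]'; python3 go.py 0.480 0.278 0.062 180 0 72.3
```

```text
time_s: 3.35
tool_pos: [0.4794, 0.2758, 0.1995]
tool_rot: [-179.9, 0.1, 72.4]
force: [0.0, 0.0, 1.0]
grip_width: 0.0617
grasp_force: 0.0
3.35 [0.4794 0.2758 0.1995] [-1.7987e+02  1.3000e-01  7.2430e+01] q [ 15.9  12.4 -55.1  94.6  10.3  78.6 -58.2] F [0. 0. 1.] g 0.0617 0.0
shift [0.0026 0.0002 0.1375] turn [-0.0022  0.0022  0.0022]
```

```bash
python3 -m jog '[[0.0026,0,0.03,0,0,0,0.06],[0,0,0.03,0,0,0,0.06],[0,0,0.03,0,0,0,0.04],[0,0,0.025,0,0,0,0.04],[0,0,0.0225,0,0,0,0.04],[0,0,0,0,0,0,0.04],[0,0,0,0,0,0,0.04]]'
python3 - <<'E'
from h import *
a=env.read_camera('top')[195:295,120:220];b=env.read_camera('side')[190:290,140:240]
cv2.imwrite('pics/g.png',cv2.resize(np.hstack([a,b]),None,fx=4,fy=4,interpolation=2))
E
python3 go.py 0.480 0.278 0.062 180 0 72.3
```

```text
time_s: 3.93
tool_pos: [0.4818, 0.2781, 0.0641]
tool_rot: [180.0, 0.0, 72.4]
force: [-1.0, 0.3, 1.4]
grip_width: 0.0415
grasp_force: 0.0
4.0333 [0.4829 0.2795 0.0658] [ 1.7983e+02 -1.3000e-01  7.2420e+01] q [ 12.   20.1 -52.4 103.6  17.6  64.7 -63.9] F [-0.1 -0.9  0.5] g 0.0405 0.0
shift [-0.0023 -0.0023  0.0038] turn [ 0.0029 -0.0023  0.002 ]
```

View pics/g.png

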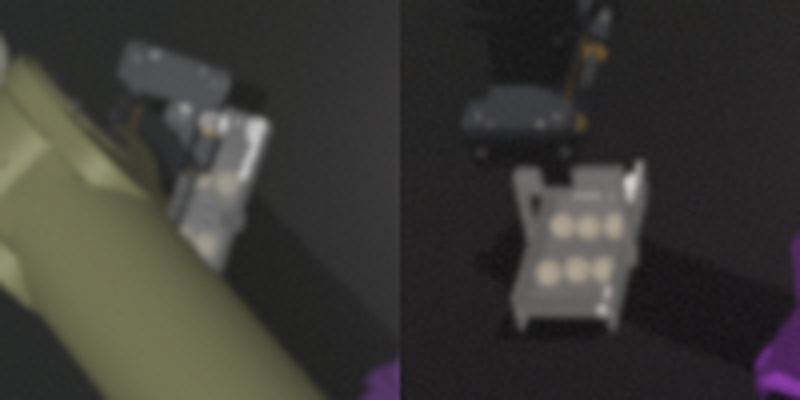

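Fingers straddle the bar at near its middle (side crop (558,178)), so I close.

```bash
python3 -m jog '[[-0.001,-0.001,0.0025,0,0,0,0.02],[0,0,0,0,0,0,0.005],[0,0,0,0,0,0,0],[0,0,0,0,0,0,0],[0,0,0,0,0,0,0],[0,0,0,0,0,0,0],[0,0,0,0,0,0,0],[0,0,0,0,0,0,0]]' 60;  python3 -m jog '[[0,0,-0.004,0,0,0,0],[0,0,-0.008,0,0,0,0],[0,0,-0.012,0,0,0,0],[0,0,-0.014,0,0,0,0],[0,0,-0.016,0,0,0,0],[0,0,-0.016,0,0,0,0],[0,0,-0.016,0,0,0,0],[0,0,-0.016,0,0,0,0],[0,0,-0.016,0,0,0,0],[0,0,-0.012,0,0,0,0],[0,0,-0.008,0,0,0,0],[0,0,0,0,0,0,0]]'; python3 go.py 0.56 -0.25 0.23 180 0 72.3
```

```text
time_s: 4.7
tool_pos: [0.4797, 0.2784, 0.0609]
tool_rot: [-180.0, 0.0, 72.5]
force: [-0.8, 0.8, -0.7]
grip_width: 0.0016
grasp_force: 0.0
time_s: 5.7
tool_pos: [0.4807, 0.2792, 0.2014]
tool_rot: [179.8, -0.1, 72.5]
force: [0.8, -0.8, -0.5]
grip_width: 0.0003
grasp_force: 0.0
5.7 [0.4807 0.2792 0.2014] [ 1.7983e+02 -1.2000e-01  7.2520e+01] q [ 15.9  12.4 -55.4  94.4  10.5  78.5 -58.4] F [ 0.8 -0.8 -0.5] g 0.0003 0.0
shift [-0.4809  0.2347 -0.029 ] turn [ 0.003  -0.0022  0.0039]
```

The fingers closed on nothing; I look.

```bash
python3 -m jog '[[0,0,-0.02,0,0,0,0.06],[0,0,-0.02,0,0,0,0.06],[0,0,-0.02,0,0,0,0.06],[0,0,0,0,0,0,0.06],[0,0,0,0,0,0,0.06],[0,0,0,0,0,0,0.06],[0,0,0,0,0,0,0.06]]';python3 - <<'E'
from h import *
a=env.read_camera('top')[175:300,110:210];b=env.read_camera('side')[165:290,140:240]
cv2.imwrite('pics/g2.png',cv2.resize(np.hstack([a,b]),None,fx=4,fy=4,interpolation=2))
cv2.imwrite('pics/top2.png',env.read_camera('top'))
o=env.get_obs();print(o['tool_pos'],proj('top',o['tool_pos'])-[110,175],proj('side',o['tool_pos'])-[140,165])
E
```

```text
time_s: 6.28
tool_pos: [0.4791, 0.2779, 0.2575]
tool_rot: [-179.9, 0.1, 72.5]
force: [0.8, 0.6, 0.5]
grip_width: 0.0389
grasp_force: 0.0
[0.47926873 0.27813577 0.25795352] [[39.00929492 67.19339182]] [[33.17606701 23.0040516 ]]
```

View pics/g2.png

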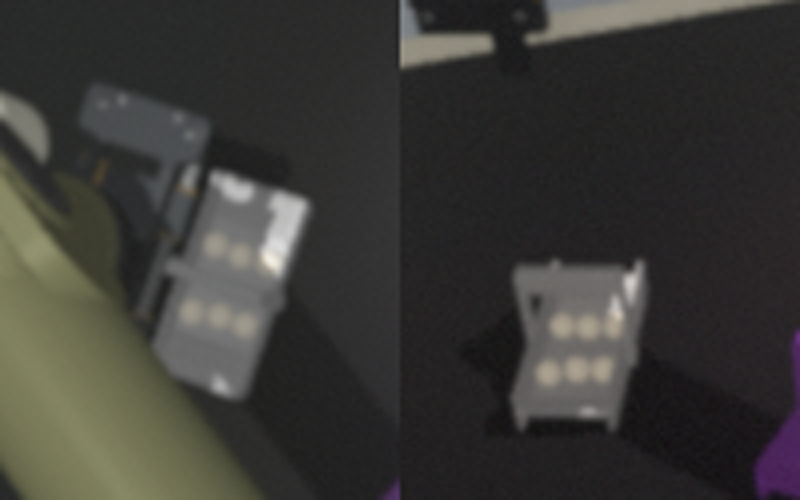

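Run:
```python
from h import *
p=np.array([.2292,-.6077,.188]);y=np.array([.353,-.936,0])
for n in('side','top'):
    for w in(-.05,0,.05):
        print(n,w,proj(n,p+y*w))
q=env.get_obs()['tool_pos'];y=np.array([.953,-.304,0])
for w in(-.03,0,.03): print('now',proj('side',q+y*w),proj('top',q+y*w))
s=cv2.imread('pics/side0.png')[130:210,455:555];t=cv2.imread('pics/top0.png')[300:380,440:540]
cv2.imwrite('pics/s.png',np.hstack([cv2.resize(i,None,fx=4,fy=4,interpolation=2) for i in(s,t)]))
```

```text
side -0.05 [[485.28197775 206.58906377]]
side 0 [[494.7660885  200.02417609]]
side 0.05 [[503.84206664 193.72243783]]
top -0.05 [[462.38546322 345.91450482]]
top 0 [[478.44946433 339.09089722]]
top 0.05 [[494.21270537 332.28197323]]
now [[170.89753093 194.39084421]] [[145.11563716 253.30888325]]
now [[173.17606701 188.0040516 ]] [[149.00929492 242.19339182]]
now [[175.37385637 181.85636538]] [[152.92088734 231.09869929]]
```

View pics/s.png

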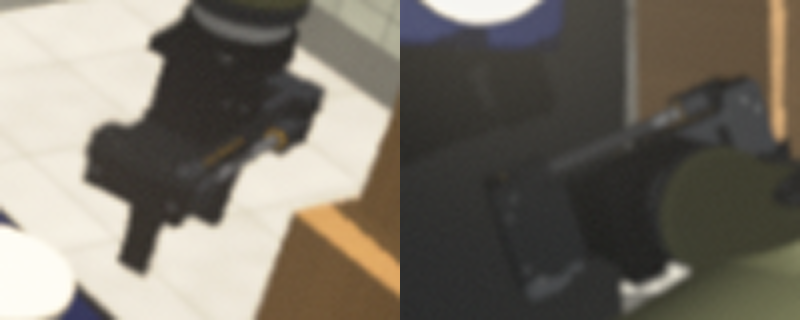

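Run:
```python
from h import *
np.set_printoptions(precision=1,suppress=True)
p=np.array([.2292,-.6077,.188]);y=np.array([.353,-.936,0]);x=np.array([.936,.353,0])
for dz in(0,.015,.03,.04): print(dz,'near tip seen 488.3,197.5:',proj('side',p-y*.051+[0,0,dz])[0],
 'top body:',*proj('top',[p+y*a+x*b+[0,0,dz+.08] for a,b in((-.095,.0375),(-.095,-.0375),(.095,.0375),(.095,-.0375))]))
q=np.array([.4793,.2781,.258]);y=np.array([.953,-.304,0])
for dz in(0,.015,.03,.04):print(dz,'seen 168.3,182.5',proj('side',q-y*.027+[0,0,dz])[0])
```

```text
0 near tip seen 488.3,197.5: [485.1 206.7] top body: [453.5 343.4] [462.6 370.2] [517.1 316.1] [525.6 342.2]
0.015 near tip seen 488.3,197.5: [486.4 202.5] top body: [455.6 344.2] [464.8 371.3] [519.7 316.5] [528.3 343. ]
0.03 near tip seen 488.3,197.5: [487.8 198.3] top body: [457.7 345. ] [466.9 372.4] [522.4 317. ] [531.  343.7]
0.04 near tip seen 488.3,197.5: [488.7 195.4] top body: [459.1 345.6] [468.4 373.1] [524.2 317.3] [532.9 344.2]
0 seen 168.3,182.5 [171.1 193.7]
0.015 seen 168.3,182.5 [170.2 189.2]
0.03 seen 168.3,182.5 [169.3 184.7]
0.04 seen 168.3,182.5 [168.7 181.6]
```

The seen fingertips lie about 35 mm above (behind, along tool z) the reported TCP in both poses; x,y agree. I'll allow for this: reported z of 0.027 puts the tips at 0.062.

```bash
python3 -m jog '[[0,0,0.035,0,0,0,0.06],[0,0,0.035,0,0,0,0.06],[0,0,0.035,0,0,0,0.06],[0,0,0.035,0,0,0,0.06],[0,0,0.02,0,0,0,0.06],[0,0,0.015,0,0,0,0.06],[0,0,0,0,0,0,0.06]]'; python3 -m jog '[[0,0,0.015,0,0,0,0.06],[0,0,0.015,0,0,0,0.06],[0,0,0.012,0,0,0,0.06],[0,0,0.007,0,0,0,0.06],[0,0,0.007,0,0,0,0.06],[0,0,0,0,0,0,0.06],[0,0,0,0,0,0,0.06]]'; python3 go.py 0.480 0.278 0.027 180 0 72.3
```

```text
time_s: 7.02
tool_pos: [0.477, 0.2767, 0.08]
tool_rot: [-179.7, 0.3, 72.5]
force: [-0.6, -0.1, -1.0]
grip_width: 0.0601
grasp_force: 0.0
time_s: 7.6
tool_pos: [0.4798, 0.2786, 0.0281]
tool_rot: [-180.0, -0.0, 72.5]
force: [0.9, 0.1, -0.1]
grip_width: 0.06
grasp_force: 0.0
7.6 [0.4798 0.2786 0.0281] [-1.800e+02 -1.000e-02  7.253e+01] q [ 10.7  22.7 -51.2 105.7  20.   61.1 -65.7] F [ 0.9  0.1 -0.1] g 0.06 0.0
shift [-0.0005  0.0004  0.0011] turn [-0.     -0.0001  0.004 ]
```

```bash
python3 -m jog '[[0,0,0,0,0,0,0.02],[0,0,0,0,0,0,0.01],[0,0,0,0,0,0,0],[0,0,0,0,0,0,0],[0,0,0,0,0,0,0],[0,0,0,0,0,0,0],[0,0,0,0,0,0,0],[0,0,0,0,0,0,0],[0,0,0,0,0,0,0],[0,0,0,0,0,0,0]]' 60
```

```text
time_s: 8.43
tool_pos: [0.4801, 0.2784, 0.028]
tool_rot: [180.0, -0.0, 72.5]
force: [1.1, 0.1, -0.2]
grip_width: 0.0094
grasp_force: 60.0
```

```bash
python3 -m jog '[[0,0,-0.004,0,0,0,0],[0,0,-0.008,0,0,0,0],[0,0,-0.012,0,0,0,0],[0,0,-0.018,0,0,0,0],[0,0,-0.022,0,0,0,0],[0,0,-0.024,0,0,0,0],[0,0,-0.024,0,0,0,0],[0,0,-0.022,0,0,0,0],[0,0,-0.018,0,0,0,0],[0,0,-0.012,0,0,0,0],[0,0,-0.008,0,0,0,0],[0,0,-0.004,0,0,0,0]]'
cat > pour.py <<'E'
from h import *
np.set_printoptions(precision=4,suppress=True)
J=np.array([.5945,-.2652,0]);a=np.radians(72.4);u=np.array([np.sin(a),-np.cos(a),0]);k=np.array([0,0,1.])
from scipy.spatial.transform import Rotation as R
for th,z in((0,.17),(20,.14),(25,.112),(30,.105),(35,.1),(40,.095),(45,.092),(50,.092)):
    c,s=np.cos(np.radians(th)),np.sin(np.radians(th));U=u*c+k*s;N=k*c-u*s
    P=J+.022*u+z*k+.077*U+.008*N
    M=R.from_matrix(np.c_[np.cross(U,-N),U,-N])
    print(th,P,M.as_euler('xyz',degrees=True))
E
python3 pour.py; python3 go.py 0.688 -0.295 0.20 180 0 72.4
```

```text
time_s: 9.43
tool_pos: [0.4798, 0.2787, 0.2051]
tool_rot: [179.9, -0.0, 72.5]
force: [0.6, 0.4, -2.6]
grip_width: 0.0092
grasp_force: 60.0
0 [ 0.6889 -0.2951  0.178 ] [180.    0.   72.4]
20 [ 0.6818 -0.2929  0.1739] [160.   -0.   72.4]
25 [ 0.6788 -0.2919  0.1518] [155.    0.   72.4]
30 [ 0.6752 -0.2908  0.1504] [150.    0.   72.4]
35 [ 0.6712 -0.2895  0.1507] [145.   -0.   72.4]
40 [ 0.6668 -0.2881  0.1506] [140.    0.   72.4]
45 [ 0.662  -0.2866  0.1521] [135.    0.   72.4]
50 [ 0.6568 -0.285   0.1561] [130.    0.   72.4]
9.4333 [0.4798 0.2787 0.2051] [ 1.7993e+02 -3.0000e-02  7.2530e+01] q [ 16.1  12.3 -55.6  94.1  10.4  79.  -58.4] F [ 0.6  0.4 -2.6] g 0.0092 60.0
shift [-0.4848  0.3708  0.0053] turn [ 0.0012 -0.0005  0.0023]
```

```bash
python3 -m jog '[[-0.0039,0.003,0,0,0,0,0],[-0.0078,0.0059,0,0,0,0,0],[-0.0116,0.0089,0,0,0,0,0],[-0.0155,0.0118,0,0,0,0,0],[-0.0194,0.0148,0,0,0,0,0],[-0.0194,0.0148,0,0,0,0,0],[-0.0194,0.0148,0,0,0,0,0],[-0.0194,0.0148,0,0,0,0,0],[-0.0194,0.0148,0,0,0,0,0],[-0.0194,0.0148,0,0,0,0,0],[-0.0194,0.0148,0,0,0,0,0],[-0.0194,0.0148,0,0,0,0,0]]'
python3 -m jog '[[-0.0194,0.0148,0,0,0,0,0],[-0.0194,0.0148,0,0,0,0,0],[-0.0194,0.0148,0,0,0,0,0],[-0.0194,0.0148,0,0,0,0,0],[-0.0194,0.0148,0,0,0,0,0],[-0.0194,0.0148,0,0,0,0,0],[-0.0194,0.0148,0,0,0,0,0],[-0.0194,0.0148,0,0,0,0,0],[-0.0194,0.0148,0,0,0,0,0],[-0.0194,0.0148,0,0,0,0,0],[-0.0194,0.0148,0,0,0,0,0],[-0.0194,0.0148,0,0,0,0,0]]'
python3 -m jog '[[-0.0194,0.0148,0,0,0,0,0],[-0.0155,0.0118,0,0,0,0,0],[-0.0116,0.0089,0,0,0,0,0],[-0.0078,0.0059,0,0,0,0,0],[-0.0039,0.003,0,0,0,0,0],[0,0,0,0,0,0,0],[0,0,0,0,0,0,0]]'
python3 go.py 0.6818 -0.2929 0.1739 160 0 72.4
python3 - <<'E'
from h import *
a=env.read_camera('top')[150:270,290:410];b=env.read_camera('side')[120:240,290:410]
cv2.imwrite('pics/p.png',cv2.resize(np.hstack([a,b]),None,fx=3.3,fy=3.3,interpolation=2))
E
```

```text
time_s: 10.43
tool_pos: [0.5621, 0.0462, 0.2024]
tool_rot: [-179.9, 0.1, 72.5]
force: [-0.1, 0.3, -3.5]
grip_width: 0.0092
grasp_force: 60.0
time_s: 11.43
tool_pos: [0.661, -0.229, 0.2017]
tool_rot: [-179.8, 0.0, 72.5]
force: [0.2, 0.4, -2.9]
grip_width: 0.0096
grasp_force: 60.0
time_s: 12.02
tool_pos: [0.6866, -0.2944, 0.2033]
tool_rot: [-179.9, -0.0, 72.6]
force: [-0.9, 0.4, -2.8]
grip_width: 0.0095
grasp_force: 60.0
12.0167 [ 0.6866 -0.2944  0.2033] [-1.7992e+02 -5.0000e-02  7.2570e+01] q [ 42.7  34.7 -36.5  63.9  19.8  87.3  -7. ] F [-0.9  0.4 -2.8] g 0.0095 60.0
shift [-0.0001 -0.005   0.0294] turn [-0.3505 -0.0013  0.0028]
```

View pics/p.png

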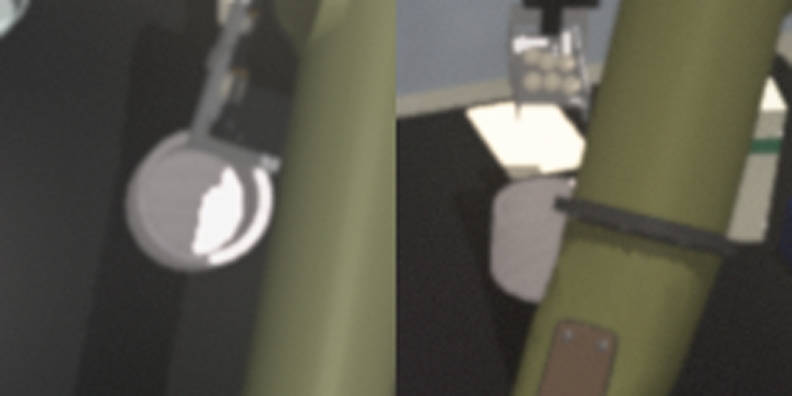

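All six balls are in the tray; lip edge over the jar's outer part, its middle at about top pixel (361.8,195.5).

```bash
python3 -c "
from h import *
print(atz('top',[(361.8,195.5),(349.1,191),(374.8,199.5)],.195))"
python3 -m jog '[[0,0,0,-0.04,0,0,0],[0,0,0.0,-0.05,0,0,0],[0,0,0,-0.05,0,0,0],[0,0,0,-0.05,0,0,0],[0,0,0,-0.05,0,0,0],[0,0,0,-0.05,0,0,0],[0,0,0,-0.04,0,0,0],[0,0,0,-0.02,0,0,0],[0,0,0,0,0,0,0],[0,0,0,0,0,0,0]]'
python3 go.py 0.6788 -0.2919 0.1518 155 0 72.4
```

```text
[[ 0.61854815 -0.2764748   0.195     ]
 [ 0.63010066 -0.24181746  0.195     ]
 [ 0.60837328 -0.31209022  0.195     ]]
time_s: 12.95
tool_pos: [0.6864, -0.2942, 0.2043]
tool_rot: [160.0, 0.1, 72.6]
force: [-0.1, -0.2, -1.9]
grip_width: 0.0093
grasp_force: 60.0
12.95 [ 0.6864 -0.2942  0.2043] [1.5999e+02 6.0000e-02 7.2590e+01] q [ 55.1  18.1 -40.7  88.7  13.7  57.7  -4.9] F [-0.1 -0.2 -1.9] g 0.0093 60.0
shift [ 0.     -0.0254  0.0466] turn [-0.0871 -0.0002  0.0034]
```

```bash
python3 -m jog '[[0,-0.002,0.004,0,0,0,0],[0,-0.004,0.008,0,0,0,0],[0,-0.0055,0.01,0,0,0,0],[0,-0.0055,0.01,0,0,0,0],[0,-0.0045,0.008,0,0,0,0],[0,-0.004,0.0065,-0.02,0,0,0],[0,0,0,-0.03,0,0,0],[0,0,0,-0.03,0,0,0],[0,0,0,-0.007,0,0,0],[0,0,0,0,0,0,0]]'
python3 go.py 0.6712 -0.2895 0.1507 145 0 72.4;python3 go.py 0.662 -0.2866 0.1521 135 0 72.4
```

```text
time_s: 13.78
tool_pos: [0.6781, -0.2927, 0.1501]
tool_rot: [155.1, 0.0, 72.5]
force: [-0.4, 0.2, -3.8]
grip_width: 0.0092
grasp_force: 60.0
13.7833 [ 0.6781 -0.2927  0.1501] [1.5509e+02 1.0000e-02 7.2510e+01] q [ 57.8  15.8 -40.9  99.2  13.1  44.3  -4.7] F [-0.4  0.2 -3.8] g 0.0092 60.0
shift [ 0.0009 -0.0066 -0.0037] turn [-0.1762 -0.0008  0.0018]
13.7833 [ 0.6781 -0.2927  0.1501] [1.5509e+02 1.0000e-02 7.2510e+01] q [ 57.8  15.8 -40.9  99.2  13.1  44.3  -4.7] F [-0.4  0.2 -3.8] g 0.0092 60.0
shift [ 0.0009 -0.0147 -0.0091] turn [-0.3507 -0.001   0.0017]
```

```bash
python3 -m jog '[[0,-0.0006,-0.0004,-0.0146,0,0,0],[0,-0.0006,-0.0004,-0.0146,0,0,0],[0,-0.0006,-0.0004,-0.0146,0,0,0],[0,-0.0006,-0.0004,-0.0146,0,0,0],[0,-0.0006,-0.0004,-0.0146,0,0,0],[0,-0.0006,-0.0004,-0.0146,0,0,0],[0,-0.0006,-0.0004,-0.0146,0,0,0],[0,-0.0006,-0.0004,-0.0146,0,0,0],[0,-0.0006,-0.0004,-0.0146,0,0,0],[0,-0.0006,-0.0004,-0.0146,0,0,0],[0,-0.0006,-0.0004,-0.0146,0,0,0],[0,-0.0006,-0.0004,-0.0146,0,0,0]]'
python3 -m jog '[[0,-0.0006,-0.0004,-0.0146,0,0,0],[0,-0.0006,-0.0004,-0.0146,0,0,0],[0,-0.0006,-0.0004,-0.0146,0,0,0],[0,-0.0006,-0.0004,-0.0146,0,0,0],[0,-0.0006,-0.0004,-0.0146,0,0,0],[0,-0.0006,-0.0004,-0.0146,0,0,0],[0,-0.0006,-0.0004,-0.0146,0,0,0],[0,-0.0006,-0.0004,-0.0146,0,0,0],[0,-0.0006,-0.0004,-0.0146,0,0,0],[0,-0.0006,-0.0004,-0.0146,0,0,0],[0,-0.0006,-0.0004,-0.0146,0,0,0],[0,-0.0006,-0.0004,-0.0146,0,0,0]]'
python3 -m jog '[[0,-0.0005,-0.0005,-0.015,0,0,0],[0,-0.0005,-0.0005,-0.015,0,0,0],[0,-0.0005,-0.0005,-0.015,0,0,0],[0,-0.0005,-0.0005,-0.015,0,0,0],[0,0,0,0,0,0,0],[0,0,0,0,0,0,0],[0,0,0,0,0,0,0],[0,0,0,0,0,0,0],[0,0,0,0,0,0,0],[0,0,0,0,0,0,0],[0,0,0,0,0,0,0],[0,0,0,0,0,0,0]]'
python3 go.py 0.657 -0.285 0.156 131.5 0 72.4
python3 - <<'E'
from h import *
a=env.read_camera('top')[150:270,290:410];b=env.read_camera('side')[120:240,290:410]
cv2.imwrite('pics/p2.png',cv2.resize(np.hstack([a,b]),None,fx=3.3,fy=3.3,interpolation=2))
E
```

```text
time_s: 14.78
tool_pos: [0.671, -0.2903, 0.1522]
tool_rot: [144.8, 0.0, 72.5]
force: [0.4, -0.2, -2.1]
grip_width: 0.0094
grasp_force: 60.0
time_s: 15.78
tool_pos: [0.6632, -0.2886, 0.1524]
tool_rot: [134.7, 0.1, 72.5]
force: [-2.9, 0.6, 2.3]
grip_width: 0.0096
grasp_force: 60.3
time_s: 16.78
tool_pos: [0.6613, -0.2884, 0.1537]
tool_rot: [131.2, 0.1, 72.4]
force: [-6.2, 1.9, 8.4]
grip_width: 0.0092
grasp_force: 61.4
16.7833 [ 0.6613 -0.2884  0.1537] [131.19   0.15  72.45] q [ 81.2   3.5 -57.3 123.5 -24.3   6.7  30.7] F [-6.2  1.9  8.4] g 0.0092 61.4
shift [ 0.0019 -0.0016 -0.0054] turn [0.0054 0.0011 0.0025]
```

View pics/p2.png

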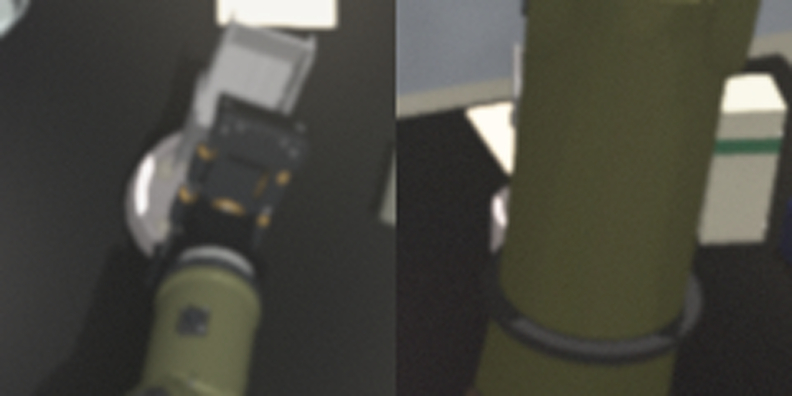

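The visible tray floor is empty, but there is a contact force of about 10 N with the rim; I raise it slightly and check.

```bash
python3 -m jog '[[0,0.004,-0.0033,0,0,0,0],[0,0.004,-0.0033,0,0,0,0],[0,0.004,-0.0033,0,0,0,0],[0,0,0,0,0,0,0],[0,0,0,0,0,0,0],[0,0,0,0,0,0,0]]'; python3 go.py 0.70 -0.30 0.24 180 0 72.4
```

```text
time_s: 17.38
tool_pos: [0.6606, -0.2872, 0.1666]
tool_rot: [131.4, 0.0, 72.5]
force: [-0.2, -0.2, -2.3]
grip_width: 0.0091
grasp_force: 60.0
17.3833 [ 0.6606 -0.2872  0.1666] [1.3145e+02 2.0000e-02 7.2510e+01] q [ 83.9   1.7 -59.3 122.7 -28.1   9.2  33.6] F [-0.2 -0.2 -2.3] g 0.0091 60.0
shift [-0.0004  0.0825 -0.0175] turn [ 8.474e-01 -5.000e-04  1.900e-03]
```

```bash
python3 -m jog '[[0,0.008,-0.007,0,0,0,0],[0,0.01,-0.009,0,0,0,0],[0,0.01,-0.009,0,0,0,0],[0,0.01,-0.009,0,0,0,0],[0,0.008,-0.007,0,0,0,0],[0,0,0,0.04,0,0,0],[0,0,0,0.07,0,0,0],[0,0,0,0.07,0,0,0],[0,0,0,0.07,0,0,0],[0,0,0,0.07,0,0,0],[0,0,0,0.07,0,0,0],[0,0,0,0.07,0,0,0]]'; python3 -m jog '[[0,0,0,0.07,0,0,0],[0,0,0,0.07,0,0,0],[0,0,0,0.07,0,0,0],[0,0,0,0.07,0,0,0],[0,0,0,0.07,0,0,0],[0,0,0,0.037,0,0,0],[0,0,0,0,0,0,0],[0,0,0,0,0,0,0]]'; python3 go.py 0.48 0.278 0.20 180 0 72.5
python3 - <<'E'
from h import *
a=env.read_camera('top')[150:270,290:410];b=env.read_camera('side')[120:240,290:410]
cv2.imwrite('pics/p3.png',cv2.resize(np.hstack([a,b]),None,fx=3.3,fy=3.3,interpolation=2))
E
```

```text
time_s: 18.38
tool_pos: [0.6608, -0.285, 0.2259]
tool_rot: [156.3, -0.2, 72.8]
force: [0.6, 0.6, -0.6]
grip_width: 0.0091
grasp_force: 60.0
time_s: 19.05
tool_pos: [0.6622, -0.2831, 0.2252]
tool_rot: [178.2, -0.3, 72.9]
force: [-0.5, 0.4, -2.5]
grip_width: 0.009
grasp_force: 60.0
19.05 [ 0.6622 -0.2831  0.2252] [178.25  -0.34  72.93] q [ 55.2  34.7 -55.6  68.8  28.1  88.  -12.1] F [-0.5  0.4 -2.5] g 0.009 60.0
shift [ 0.4827 -0.3395  0.0178] turn [ 0.0306 -0.0061  0.0075]
```

View pics/p3.png

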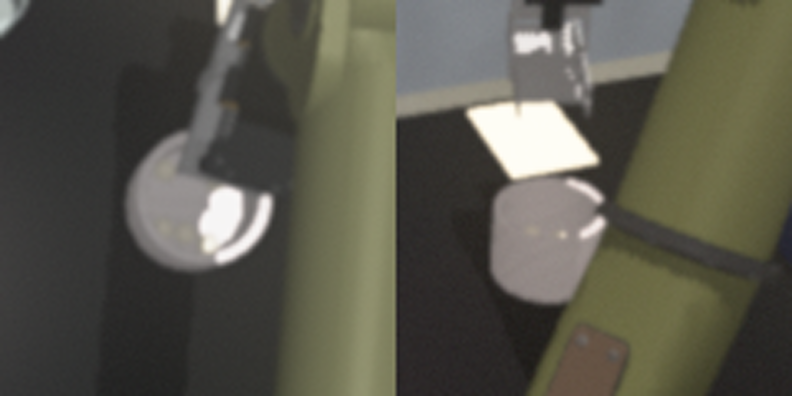

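Tray empty, balls in the jar, jar in place. (Picture quota is used; from here I measure numerically.) Carry the tray back.

```bash
python3 -m jog '[[0.007,-0.005,0,0.01,0,0,0],[0.014,-0.01,0,0.01,0,0,0],[0.021,-0.015,0,0.01,0,0,0],[0.028,-0.0197,0,0,0,0,0],[0.028,-0.0197,0,0,0,0,0],[0.028,-0.0197,0,0,0,0,0],[0.028,-0.0197,0,0,0,0,0],[0.028,-0.0197,0,0,0,0,0],[0.028,-0.0197,0,0,0,0,0],[0.028,-0.0197,0,0,0,0,0],[0.028,-0.0197,0,0,0,0,0],[0.028,-0.0197,0,0,0,0,0]]'; python3 -m jog '[[0.028,-0.0197,0,0,0,0,0],[0.028,-0.0197,0,0,0,0,0],[0.028,-0.0197,0,0,0,0,0],[0.028,-0.0197,0,0,0,0,0],[0.028,-0.0197,0,0,0,0,0],[0.021,-0.015,0,0,0,0,0],[0.014,-0.01,0,0,0,0,0],[0.007,-0.005,0,0,0,0,0],[0,0,0,0,0,0,0],[0,0,0,0,0,0,0]]'; python3 go.py 0.48 0.278 0.05 180 0 72.5
```

```text
time_s: 20.15
tool_pos: [0.5471, 0.0611, 0.2271]
tool_rot: [179.9, -0.1, 73.0]
force: [0.7, 0.7, -1.7]
grip_width: 0.0094
grasp_force: 60.0
time_s: 20.98
tool_pos: [0.4798, 0.2696, 0.2279]
tool_rot: [179.9, -0.1, 72.9]
force: [0.6, -0.3, -2.7]
grip_width: 0.0093
grasp_force: 60.0
20.9833 [0.4798 0.2696 0.2279] [ 1.799e+02 -1.500e-01  7.293e+01] q [ 28.6  15.7 -70.9  92.5  14.9  82.3 -60.7] F [ 0.6 -0.3 -2.7] g 0.0093 60.0
shift [ 0.0076 -0.0026  0.1779] turn [ 0.0018 -0.0026  0.0076]
```

```bash
python3 -m jog '[[0.004,-0.0013,0.015,0,0,0.004,0],[0.004,-0.0013,0.025,0,0,0.004,0],[0,0,0.025,0,0,0,0],[0,0,0.025,0,0,0,0],[0,0,0.025,0,0,0,0],[0,0,0.025,0,0,0,0],[0,0,0.02,0,0,0,0],[0,0,0.015,0,0,0,0],[0,0,0.005,0,0,0,0],[0,0,0.003,0,0,0,0],[0,0,0,0,0,0,0],[0,0,0,0,0,0,0]]'; python3 -m jog '[[0,0,0.003,0,0,0,0],[0,0,0.003,0,0,0,0],[0,0,0.003,0,0,0,0],[0,0,0.003,0,0,0,0],[0,0,0.002,0,0,0,0],[0,0,0,0,0,0,0]]'; python3 go.py 0.48 0.278 0.028 180 0 72.5
```

```text
time_s: 21.98
tool_pos: [0.4814, 0.2796, 0.0461]
tool_rot: [179.9, -0.3, 72.4]
force: [-0.1, -0.2, -2.3]
grip_width: 0.0096
grasp_force: 60.0
time_s: 22.48
tool_pos: [0.4801, 0.2791, 0.0304]
tool_rot: [180.0, -0.2, 72.4]
force: [-0.5, -0.4, -1.9]
grip_width: 0.0094
grasp_force: 60.0
22.4833 [0.4801 0.2791 0.0304] [180.    -0.21  72.45] q [ 18.7  27.4 -62.2 105.5  26.9  63.4 -70.9] F [-0.5 -0.4 -1.9] g 0.0094 60.0
shift [-0.0011  0.0002  0.0024] turn [ 0.     -0.0036 -0.0009]
```

```bash
python3 -m jog '[[0,0,0.0015,0,0,0,0],[0,0,0.001,0,0,0,0],[0,0,0.0005,0,0,0,0],[0,0,0,0,0,0,0],[0,0,0,0,0,0,0]]'
```

```text
time_s: 22.9
tool_pos: [0.4805, 0.2794, 0.0281]
tool_rot: [180.0, -0.2, 72.5]
force: [0.4, 0.1, -1.8]
grip_width: 0.0098
grasp_force: 60.0
```

```bash
python3 -m jog '[[0,0,0.001,0,0,0,0],[0,0,0.0005,0,0,0,0],[0,0,0,0,0,0,0],[0,0,0,0,0,0,0]]'; python3 -m jog '[[0,0,0,0,0,0,0.02],[0,0,0,0,0,0,0.04],[0,0,0,0,0,0,0.06],[0,0,0,0,0,0,0.06],[0,0,0,0,0,0,0.06],[0,0,0,0,0,0,0.06]]'; python3 -m jog '[[0,0,-0.02,0,0,0,0.06],[0,0,-0.03,0,0,0,0.06],[0,0,-0.035,0,0,0,0.06],[0,0,-0.035,0,0,0,0.06],[0,0,-0.035,0,0,0,0.06],[0,0,-0.02,0,0,0,0.06],[0,0,0,0,0,0,0.06]]'; python3 go.py 0.5345 0.0215 0.15 180 0 72.5
```

```text
time_s: 23.23
tool_pos: [0.4806, 0.2796, 0.0279]
tool_rot: [179.9, -0.2, 72.5]
force: [-3.0, -1.5, 9.1]
grip_width: 0.0096
grasp_force: 60.0
time_s: 23.73
tool_pos: [0.4805, 0.2793, 0.0264]
tool_rot: [180.0, -0.2, 72.4]
force: [-0.3, 0.2, -0.5]
grip_width: 0.0418
grasp_force: 0.0
time_s: 24.32
tool_pos: [0.4823, 0.2807, 0.2063]
tool_rot: [179.6, -0.5, 72.4]
force: [0.2, -0.1, 0.3]
grip_width: 0.06
grasp_force: 0.0
24.3167 [0.4823 0.2807 0.2063] [179.62  -0.54  72.45] q [ 26.5  17.3 -70.1  93.9  16.5  79.9 -63.1] F [ 0.2 -0.1  0.3] g 0.06 0.0
shift [-0.232   0.1276  0.055 ] turn [ 0.0066 -0.0094 -0.0009]
```

```bash
python3 -m jog '[[-0.015,0.008,0,0.0033,-0.0047,0,0.06],[-0.03,0.0165,0,0.0033,-0.0047,0,0.06],[-0.035,0.0195,0,0,0,0,0.06],[-0.035,0.0195,0,0,0,0,0.06],[-0.035,0.0195,0,0,0,0,0.06],[-0.035,0.0195,0.01,0,0,0,0.06],[-0.03,0.0165,0.02,0,0,0,0.06],[-0.017,0.0086,0.025,0,0,0,0.06],[0,0,0,0,0,0,0.06],[0,0,0,0,0,0,0.06]]'; python3 go.py 0.5345 0.0215 0.04 180 0 72.5
python3 - <<'E'
from h import *
# recheck lid, jar and tray in the fresh pictures
t=env.read_camera('top');s=env.read_camera('side');cv2.imwrite('pics/t5.png',t);cv2.imwrite('pics/s5.png',s)
def blob(im,x,y,w,h,th):
    m=(im[y:y+h,x:x+w].min(2)>th).astype(np.uint8);c=max(cv2.findContours(m,0,1)[0],key=cv2.contourArea);e=cv2.fitEllipse(cv2.convexHull(c));return np.array(e[0])+[x,y],e[1]
b=blob(t,323,183,52,52,90);print('jar',b,atz('top',[b[0]],.08))
b=blob(s,240,205,45,36,90);print('lid',b,atz('side',[b[0]],.012))
E
```

```text
time_s: 25.15
tool_pos: [0.5299, 0.0173, 0.1447]
tool_rot: [-179.4, 0.3, 72.3]
force: [-0.7, 0.7, -0.4]
grip_width: 0.0597
grasp_force: 0.0
25.15 [0.5299 0.0173 0.1447] [-179.42    0.31   72.28] q [ 53.8  15.6 -66.6 101.3  14.9  73.6 -34.2] F [-0.7  0.7 -0.4] g 0.0597 0.0
shift [0.006  0.0041 0.1046] turn [-0.0101  0.0053 -0.004 ]
jar (array([350.37925529, 209.81990623]), (43.24506759643555, 45.60867691040039)) [[ 0.5926369 -0.263403   0.08     ]]
lid (array([262.04569244, 225.57033348]), (24.030654907226562, 35.73563766479492)) [[0.53399392 0.02024264 0.012     ]]
```

```bash
python3 -m jog '[[0.003,0.002,0.02,-0.005,0.003,0,0.06],[0.003,0.002,0.025,-0.005,0.003,0,0.06],[0,0,0.025,0,0,0,0.06],[0,0,0.025,0,0,0,0.06],[0,0,0.02,0,0,0,0.06],[0,0,0.01,0,0,0,0.06],[0,0,0.005,0,0,0,0.06],[0,0,0,0,0,0,0.06],[0,0,0,0,0,0,0.06]]'; python3 go.py 0.5345 0.0215 -0.013 180 0 72.5
```

```text
time_s: 26.0
tool_pos: [0.5383, 0.024, 0.018]
tool_rot: [179.7, -0.1, 72.5]
force: [0.2, -0.3, 0.8]
grip_width: 0.0597
grasp_force: 0.0
26.0 [0.5383 0.024  0.018 ] [ 1.7966e+02 -9.0000e-02  7.2500e+01] q [ 45.9  24.9 -60.3 108.5  24.9  60.6 -42.1] F [ 0.2 -0.3  0.8] g 0.0597 0.0
shift [-0.0035 -0.003   0.031 ] turn [ 0.0059 -0.0016  0.    ]
```

```bash
python3 -m jog '[[-0.0025,-0.002,0.008,0.004,0,0,0.06],[0,0,0.008,0,0,0,0.06],[0,0,0.006,0,0,0,0.06],[0,0,0.004,0,0,0,0.06],[0,0,0.003,0,0,0,0.06],[0,0,0,0,0,0,0.06],[0,0,0,0,0,0,0.06]]'; python3 go.py 0.5345 0.0215 -0.013 180 0 72.5
```

```text
time_s: 26.58
tool_pos: [0.5346, 0.0216, -0.0124]
tool_rot: [-180.0, -0.1, 72.5]
force: [-0.4, 0.3, -0.1]
grip_width: 0.0597
grasp_force: 0.0
26.5833 [ 0.5346  0.0216 -0.0124] [-1.7999e+02 -6.0000e-02  7.2450e+01] q [ 44.4  27.2 -58.3 110.   27.2  58.  -43.6] F [-0.4  0.3 -0.1] g 0.0597 0.0
shift [-0.0001 -0.0001  0.0006] turn [-0.0002 -0.001  -0.0008]
```

Reported z of −0.012 with no contact confirms the offset. Close and lift.

```bash
python3 -m jog '[[0,0,0,0,0,0,0.035],[0,0,0,0,0,0,0.02],[0,0,0,0,0,0,0.01],[0,0,0,0,0,0,0.01],[0,0,0,0,0,0,0.01],[0,0,0,0,0,0,0.01],[0,0,0,0,0,0,0.01],[0,0,0,0,0,0,0.01]]' 40; python3 -m jog '[[0,0,-0.004,0,0,0,0.01],[0,0,-0.01,0,0,0,0.01],[0,0,-0.018,0,0,0,0.01],[0,0,-0.022,0,0,0,0.01],[0,0,-0.024,0,0,0,0.01],[0,0,-0.024,0,0,0,0.01],[0,0,-0.022,0,0,0,0.01],[0,0,-0.016,0,0,0,0.01],[0,0,-0.008,0,0,0,0.01],[0,0,0,0,0,0,0.01]]'; python3 go.py 0.5945 -0.2652 0.13 180 0 72.45
python3 - <<'E'
from h import *
t=env.read_camera('top')
def blob(im,x,y,w,h,th):
    m=(im[y:y+h,x:x+w].min(2)>th).astype(np.uint8);c=max(cv2.findContours(m,0,1)[0],key=cv2.contourArea);e=cv2.fitEllipse(cv2.convexHull(c));return np.array(e[0])+[x,y],e[1]
for th in(90,120,140,160,175):
  b=blob(t,323,183,52,52,th);print('jar',th,b,atz('top',[b[0]],.08))
E
```

```text
time_s: 27.25
tool_pos: [0.5347, 0.0214, -0.0122]
tool_rot: [180.0, -0.1, 72.4]
force: [0.2, 1.0, 0.4]
grip_width: 0.021
grasp_force: 40.0
time_s: 28.08
tool_pos: [0.5357, 0.0215, 0.1377]
tool_rot: [179.8, -0.1, 72.4]
force: [-0.1, -0.3, -2.3]
grip_width: 0.0211
grasp_force: 40.0
28.0833 [0.5357 0.0215 0.1377] [ 1.7981e+02 -5.0000e-02  7.2450e+01] q [ 53.3  16.2 -66.7 101.8  15.7  72.1 -34.9] F [-0.1 -0.3 -2.3] g 0.0211 40.0
shift [-0.2556  0.1425  0.0079] turn [ 0.0034 -0.001  -0.0001]
jar 90 (array([350.33699036, 209.79812622]), (43.3191032409668, 45.61573791503906)) [[ 0.59269854 -0.26327845  0.08      ]]
jar 120 (array([350.88294601, 209.37267303]), (42.60346603393555, 42.8797492980957)) [[ 0.59397824 -0.26488563  0.08      ]]
jar 140 (array([350.9877758 , 209.25986862]), (41.819210052490234, 42.123619079589844)) [[ 0.59431541 -0.26519423  0.08      ]]
jar 160 (array([351.04872894, 209.23028564]), (41.275230407714844, 41.62786102294922)) [[ 0.59440569 -0.26537376  0.08      ]]
jar 175 (array([350.97189522, 209.23797035]), (40.66176986694336, 41.47599792480469)) [[ 0.59437886 -0.26514738  0.08      ]]
```

```bash
python3 -m jog '[[-0.008,0.004,0,0.0034,0,0,0.01],[-0.014,0.008,0,0,0,0,0.01],[-0.02,0.0112,0,0,0,0,0.01],[-0.025,0.014,0,0,0,0,0.01],[-0.025,0.014,0,0,0,0,0.01],[-0.025,0.014,0,0,0,0,0.01],[-0.025,0.014,0,0,0,0,0.01],[-0.025,0.014,0,0,0,0,0.01],[-0.025,0.014,0,0,0,0,0.01],[-0.025,0.014,0,0,0,0,0.01],[-0.019,0.0105,0,0,0,0,0.01],[-0.013,0.006,0,0,0,0,0.01]]';python3 -m jog '[[-0.005,0.003,0,0,0,0,0.01],[0,0,0,0,0,0,0.01],[0,0,0,0,0,0,0.01],[0,0,0,0,0,0,0.01]]'; python3 go.py 0.5944 -0.2652 0.085 180 0 72.45
```

```text
time_s: 29.13
tool_pos: [0.5893, -0.2619, 0.1323]
tool_rot: [-179.6, -0.0, 72.2]
force: [-0.5, -0.5, -3.4]
grip_width: 0.0214
grasp_force: 40.0
time_s: 29.47
tool_pos: [0.5922, -0.2607, 0.1351]
tool_rot: [-179.8, -0.1, 72.6]
force: [-0.3, 0.9, -3.4]
grip_width: 0.021
grasp_force: 40.0
29.4667 [ 0.5922 -0.2607  0.1351] [-1.7977e+02 -1.0000e-01  7.2630e+01] q [ 62.4  30.4 -56.5  85.9  25.4  77.7 -13.3] F [-0.3  0.9 -3.4] g 0.021 40.0
shift [-0.0037  0.0036  0.05  ] turn [-0.0039 -0.0018  0.0031]
```

Check where the lid hangs relative to the jar, while lowering to 15 mm above the seat.

```bash
python3 -m jog '[[-0.0018,0.0018,0.005,-0.004,-0.002,0.003,0.01],[-0.0018,0.0018,0.01,0,0,0,0.01],[0,0,0.01,0,0,0,0.01],[0,0,0.01,0,0,0,0.01],[0,0,0.01,0,0,0,0.01],[0,0,0.005,0,0,0,0.01],[0,0,0,0,0,0,0.01],[0,0,0,0,0,0,0.01],[0,0,0,0,0,0,0.01]]'; python3 go.py 0.5944 -0.2652 0.062 180 0 72.45;  python3 - <<'E'
from h import *
# lid disc in the top view: fit circle to bright contour points that the gripper leaves visible
t=env.read_camera('top');cv2.imwrite('pics/t6.png',t)
X=np.array([.5944,-.2652,.097]);a=np.linspace(0,2*np.pi,360,endpoint=False)
g=cv2.GaussianBlur(t.min(2),(0,0),.7).astype(np.float32)
pts=[]
for q in a:
    r=np.linspace(.045,.075,61);p=proj('top',X+np.c_[r*np.cos(q),r*np.sin(q),0*r]).astype(np.float32)
    v=cv2.remap(g,p[:,0].reshape(1,-1),p[:,1].reshape(1,-1),1)[0];d=np.diff(v);i=d.argmin()
    if d[i]<-5 and v[:i].min()>100: pts.append((round(np.degrees(q)),round(r[i]*1e3,1)))
print(len(pts),pts[::6])
E
```

```text
time_s: 30.22
tool_pos: [0.5949, -0.2679, 0.0855]
tool_rot: [179.9, 0.1, 72.3]
force: [-0.1, -0.2, -1.1]
grip_width: 0.0208
grasp_force: 40.0
30.2167 [ 0.5949 -0.2679  0.0855] [1.7991e+02 6.0000e-02 7.2280e+01] q [ 61.8  32.9 -54.8  88.6  27.7  73.  -14.6] F [-0.1 -0.2 -1.1] g 0.0208 40.0
shift [ 0.0024 -0.0013  0.0235] turn [ 0.0015  0.001  -0.003 ]
12 [(18, np.float64(57.5)), (30, np.float64(58.5))]
```

```bash
python3 -m jog '[[0.0015,-0.0005,0,0.001,0,0,0.01],[0,0,0.003,0,0,0,0.01],[0,0,0.003,0,0,0,0.01],[0,0,0.003,0,0,0,0.01],[0,0,0.003,0,0,0,0.01],[0,0,0,0,0,0,0.01],[0,0,0,0,0,0,0.01],[0,0,0,0,0,0,0.01]]'; python3 go.py 0.5944 -0.2652 0.062 180 0 72.45
```

```text
time_s: 30.93
tool_pos: [0.5945, -0.2663, 0.0731]
tool_rot: [-180.0, 0.1, 72.3]
force: [1.6, -0.2, -3.3]
grip_width: 0.0212
grasp_force: 40.0
30.9333 [ 0.5945 -0.2663  0.0731] [-1.7999e+02  6.0000e-02  7.2270e+01] q [ 61.5  33.5 -54.4  89.3  28.2  71.9 -15.1] F [ 1.6 -0.2 -3.3] g 0.0212 40.0
shift [ 0.001  -0.0004  0.0111] turn [-0.0002  0.0011 -0.0031]
```

```bash
python3 -m jog '[[0,0,0.0015,0,0,0,0.01],[0,0,0.0015,0,0,0,0.01],[0,0,0.0015,0,0,0,0.01],[0,0,0.0015,0,0,0,0.01],[0,0,0,0,0,0,0.01],[0,0,0,0,0,0,0.01]]'; python3 go.py 0.5944 -0.2652 0.062 180 0 72.45
```

```text
time_s: 31.43
tool_pos: [0.5943, -0.2663, 0.0669]
tool_rot: [-180.0, 0.1, 72.3]
force: [0.3, 0.7, -2.6]
grip_width: 0.0212
grasp_force: 40.0
31.4333 [ 0.5943 -0.2663  0.0669] [-1.7996e+02  7.0000e-02  7.2280e+01] q [ 61.3  33.8 -54.2  89.7  28.5  71.4 -15.3] F [ 0.3  0.7 -2.6] g 0.0212 40.0
shift [ 0.0011 -0.0002  0.0049] turn [-0.0007  0.0011 -0.0031]
```

```bash
python3 -m jog '[[0.0007,0,0.001,0,0,0,0.01],[0,0,0.001,0,0,0,0.01],[0,0,0.001,0,0,0,0.01],[0,0,0.0005,0,0,0,0.01],[0,0,0,0,0,0,0.01],[0,0,0,0,0,0,0.01]]'
```

```text
time_s: 31.93
tool_pos: [0.5946, -0.2657, 0.0635]
tool_rot: [-180.0, 0.1, 72.3]
force: [-0.1, 0.4, -2.4]
grip_width: 0.0212
grasp_force: 40.0
```

```bash
python3 -m jog '[[0,0,0.0005,0,0,0,0.01],[0,0,0.0005,0,0,0,0.01],[0,0,0,0,0,0,0.01],[0,0,0,0,0,0,0.01]]'
```

```text
time_s: 32.27
tool_pos: [0.5946, -0.2656, 0.0625]
tool_rot: [-180.0, 0.1, 72.3]
force: [-0.2, -0.7, -3.2]
grip_width: 0.021
grasp_force: 40.0
```

```bash
python3 -m jog '[[0,0,0.0005,0,0,0,0.01],[0,0,0.0003,0,0,0,0.01],[0,0,0,0,0,0,0.01],[0,0,0,0,0,0,0.01]]'
```

```text
time_s: 32.6
tool_pos: [0.5947, -0.2657, 0.0619]
tool_rot: [-180.0, 0.1, 72.3]
force: [0.1, -0.5, -3.1]
grip_width: 0.021
grasp_force: 40.0
```

```bash
python3 -m jog '[[0,0,0.0004,0,0,0,0.01],[0,0,0.0003,0,0,0,0.01],[0,0,0,0,0,0,0.01],[0,0,0,0,0,0,0.01]]';python3 -m jog '[[0,0,0.0003,0,0,0,0.01],[0,0,0.0002,0,0,0,0.01],[0,0,0,0,0,0,0.01],[0,0,0,0,0,0,0.01]]'
```

```text
time_s: 32.93
tool_pos: [0.5947, -0.2657, 0.0618]
tool_rot: [-180.0, 0.1, 72.3]
force: [-3.6, 0.8, 3.7]
grip_width: 0.021
grasp_force: 40.0
time_s: 33.27
tool_pos: [0.5947, -0.2657, 0.0618]
tool_rot: [-180.0, 0.1, 72.3]
force: [-4.8, 0.1, 7.5]
grip_width: 0.0207
grasp_force: 40.0
```

Contact at exactly the seated height, about 10 N. Release and retreat.

```bash
python3 -m jog '[[0,0,0,0,0,0,0.03],[0,0,0,0,0,0,0.04],[0,0,0,0,0,0,0.05],[0,0,0,0,0,0,0.05],[0,0,0,0,0,0,0.05],[0,0,0,0,0,0,0.05]]'; python3 -m jog '[[0,0,-0.008,0,0,0,0.05],[0,0,-0.015,0,0,0,0.05],[0,0,-0.025,0,0,0,0.05],[0,0,-0.03,0,0,0,0.05],[0,0,-0.03,0,0,0,0.05],[0,0,-0.03,0,0,0,0.05],[0.03,-0.01,-0.02,0,0,0,0.05],[0.035,-0.015,0,0,0,0,0.05],[0.035,-0.015,0,0,0,0,0.05],[0.035,-0.015,0,0,0,0,0.05],[0.035,-0.015,0,0,0,0,0.05],[0.035,-0.015,0,0,0,0,0.05]]'; python3 -m jog '[[0.03,-0.01,0,0,0,0,0.05],[0.03,-0.01,0,0,0,0,0.05],[0,0,0,0,0,0,0.05],[0,0,0,0,0,0,0.05],[0,0,0,0,0,0,0.05]]'
cat > chk.py <<'E'
from h import *
np.set_printoptions(precision=4,suppress=True)
t=env.read_camera('top');s=env.read_camera('side');cv2.imwrite('pics/t7.png',t);cv2.imwrite('pics/s7.png',s)
def blob(im,x,y,w,h,th):
    m=(im[y:y+h,x:x+w].min(2)>th).astype(np.uint8);c=max(cv2.findContours(m,0,1)[0],key=cv2.contourArea);e=cv2.fitEllipse(cv2.convexHull(c));return np.array(e[0])+[x,y],e[1]
for th in(140,160,175): b=blob(t,323,183,52,52,th);print('lid',b,atz('top',[b[0]],.086))
m=(t[205:285,138:195].min(2)>70).astype(np.uint8);c=max(cv2.findContours(m,0,1)[0],key=cv2.contourArea);r=cv2.minAreaRect(c);print('tray',np.array(r[0])+[138,205],r[1:])
o=cv2.imread('pics/top0.png');m=(o[205:285,138:195].min(2)>70).astype(np.uint8);c=max(cv2.findContours(m,0,1)[0],key=cv2.contourArea);r=cv2.minAreaRect(c);print('tray0',np.array(r[0])+[138,205],r[1:])
c=max(cv2.findContours((s[160:215,300:360].min(2)>175).astype(np.uint8),0,1)[0],key=cv2.contourArea);print('side lid bbox',np.array(cv2.boundingRect(c))+[300,160,0,0])
X=np.array([.5945,-.2655,.086]);a=np.linspace(0,6.28,100);p=proj('side',X+np.c_[.058*np.cos(a),.058*np.sin(a),0*a]);print('expect',p.min(0),p.max(0))
E
python3 chk.py; python3 go.py .5 0 .25 180 0 72
```

```text
time_s: 33.77
tool_pos: [0.5947, -0.2656, 0.0603]
tool_rot: [-180.0, 0.1, 72.3]
force: [-0.6, 0.3, 0.3]
grip_width: 0.0478
grasp_force: 0.0
time_s: 34.77
tool_pos: [0.5761, -0.0422, 0.2201]
tool_rot: [179.9, 0.1, 72.3]
force: [0.3, 0.1, -0.5]
grip_width: 0.0501
grasp_force: 0.0
time_s: 35.18
tool_pos: [0.5758, 0.0184, 0.2193]
tool_rot: [179.9, 0.1, 72.3]
force: [-0.4, -0.8, -0.0]
grip_width: 0.0502
grasp_force: 0.0
lid (array([351.1329, 209.2125]), (41.546852111816406, 42.24752426147461)) [[ 0.5937 -0.2647  0.086 ]]
lid (array([351.2209, 209.1722]), (40.808570861816406, 41.63120651245117)) [[ 0.5939 -0.2649  0.086 ]]
lid (array([351.2191, 209.1946]), (40.30276107788086, 41.25293731689453)) [[ 0.5938 -0.2649  0.086 ]]
tray [163.8394 245.0498] ((34.44084548950195, 54.419227600097656), 19.653823852539062)
tray0 [164.15 245.05] ((33.83636474609375, 54.39117431640625), 18.43494987487793)
side lid bbox [316 160  26  31]
expect [319.9274 172.5855] [353.6941 191.6722]
35.2833 [0.5758 0.017  0.2187] [1.7998e+02 1.0000e-01 7.2130e+01] q [ 48.7  18.8 -64.9  89.8  17.2  82.4 -35.2] F [-1.   0.   0.2] g 0.05 0.0
shift [-0.0395 -0.0669 -0.0313] turn [0.0003 0.0017 0.0022]
```

The lid is centred within 1 mm at its seated height, and the tray stands level where it started. Nothing is being touched, so I hand it in.

```bash
python3 -c "
from cell import env
print(env.sign_off())"
```

```text
the job is handed in; nothing more can be done
None
```

The job is handed in, with no verdict returned: the pictures show the balls in the jar and the tray empty, the tray is back on the bench where it started, and the lid is on the jar, centred to about 1 mm at its seated height, though I inferred its level only from that height and the clean contact.

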